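# Load a bracket under the jig's spring clip

### The job

On the jig, press the spring clip's long thumb bar down with one fingertip so that its nose lifts and, still holding it down, push the metal bracket along with the other fingertip until its upturned lip sits flat against the two stop blocks on the guide rails. Only then let go, so that the clip comes down on the bracket, and leave everything. Do not grasp, lift or tip the bracket, and leave the other things where they are.

Things in the scene. Friction and masses are not known exactly. Their poses are not given: they have to be found in the camera images.
- jig: Jig fixed to the table: dark steel plate 240 x 250 x 14 mm. Origin: centre of the plate's underside, so its top (the bed) is at z = 14 mm. +x is the push direction, roughly away from the robot; +y is left of it. It carries two guide rails, and a see-saw spring clip hinged along x at y = +8, z = 30 mm between pale ears (x = 40 to 77 mm, up to z = 34). Small loose things stand at y = +98 and -98 mm.
- stops (a point): Point on the bed (z = 14 mm) midway between the front faces of the two stop blocks, at x = +30, y = -30 mm in the jig's frame; axes as the jig's. The pale guide rails (8 mm thick, 10 mm high above the bed, 55 mm apart inside) run from 105 mm before here to 60 mm beyond. A stop block, 10 mm long and 26 mm high above the bed, stands on each. Home, the bracket's origin is 21 mm ahead of here in x.
- bracket: Bare metal bracket, 0.1 to 0.2 kg, loose on the bed between the rails: leaf 50 x 50 x 6 mm and at its -x end an upturned lip 4 thick, 28 tall, 50 wide, its upper 16 mm widened to 68 mm (y) by ears that pass over the rails and meet the stops. Origin: centre of the leaf's underside; +x along the push. Lip's rear face (to push) x = -25 mm, front -21, leading edge +25. Starts 32 to 62 mm short of home.
- clip (a joint): Clip angle, rad: 0 closed (nose 1.5 mm above the bed, blocks the bracket), grows as the thumb bar is pressed; stop at 0.42. The nose clears the leaf above about 0.13; at 0.28 it is 12 mm above the bed and the bar is level, its top at z = 26 mm (jig frame). The spring needs 2 to 3 N on the bar to start, about 5 N at 0.28, and shuts the clip on release; on a loaded bracket it rests near 0.12.
- clip_bar (a point): Middle of the steel thumb bar's upper face, moving with the clip. The bar is 135 mm long (jig x = -76 to 59 mm), 32 mm wide (jig y = 22 to 54 when level); closed, this point is at z = 34 mm (jig frame). The bar's middle line is 68 mm from the channel's, so one fingertip can slide along the bar while the other, at the same height, pushes the bracket's lip.
- clip_nose (a point): Lowest point of the clip's steel nose, in the middle of its width, moving with the clip. The nose is 20 mm wide (jig x = 48 to 68 mm) and hangs over the channel's middle line (jig y = -30 mm).
- rivet_tin: Bystander: low round tin, 34 mm diameter, 30 mm tall, on the jig's plate. Origin at its underside.
- coupling: Bystander: short copper tube, 26 mm diameter, 32 mm tall, on the jig's plate. Origin at its underside.
- nut: Bystander: brass hexagon nut blank, 24 mm, 12 mm tall, on the jig's plate. Origin at its underside.
- drill: Bystander: cordless drill lying on the table. Origin at its underside.
- screwdriver: Bystander: screwdriver lying on the table. Origin at its underside.
- spanner: Bystander: spanner lying on the table. Origin at its underside.
- spray: Bystander: white bottle, 60 mm diameter, 150 mm tall, on the table. Origin at its underside.
Things that resemble listed ones, but are neither listed nor needed, are in the scene too. Leave any black or yellow look-alike of the bracket alone.

How it is judged (in metres and radians):
On the way, in this order (a step that is already met when the one before it is completed fails the run):
1. a finger holds the clip's thumb bar down with the nose lifted, while the bracket is still in front of the nose (value of joint clip above 0.135 rad and contact force between the fingers and clip above 0.5 N and x of bracket in the frame of jig below 0.025 m), for 0.1 s.
2. the bracket is pushed home, its lip within 3 mm of the stops, while a finger still holds the clip's bar down (x of bracket in the frame of jig above 0.048 m and value of joint clip above 0.135 rad and contact force between the fingers and clip above 0.5 N), for 0.1 s.
At the end, for the whole second after the job is handed in: The bracket lies flat on the bed at rest with its lip against both stops (within 3 mm, 5 mm sideways and 0.07 rad), and the released clip presses down on its leaf (clip angle 0.08 to 0.16 rad, more than 0.5 N) (x of bracket in the frame of jig between 0.048 and 0.053 m and y of bracket in the frame of jig between -0.035 and -0.025 m and z of bracket in the frame of jig below 0.0165 m and angle between bracket's own z axis and vertical below 0.05 rad and angle between the x axis of bracket and the x axis of jig, either way round below 0.07 rad and value of joint clip between 0.08 and 0.16 rad and contact force between clip and bracket above 0.5 N and linear speed of bracket below 0.01 m/s); the robot touches nothing.
It fails at once if the bracket is lifted more than 8 mm off the bed or tipped by more than 0.3 rad (z of bracket in the frame of jig above 0.022 m or angle between bracket's own z axis and vertical above 0.3 rad).
It fails at once if the bracket goes under the nose or onward while nothing holds the clip's bar down, before it is home (x of bracket in the frame of jig between 0.027 and 0.047 m and value of joint clip below 0.122 rad).
It fails at once if a bystander is moved by more than 20 mm (distance of any of rivet_tin, coupling, nut, drill, screwdriver, spanner, spray from where it was at the start of the episode above 0.02 m).
It also fails if it takes over 32 s, if anything falls off the work surface, if the arm or the gripper's body presses on something with over 40 N, if the wrist force passes 120 N, or if a joint passes its speed limit or range.

### The arm

A 6-joint arm with a two-finger parallel gripper is mounted at the origin on the work surface. World frame = base frame: x ahead of the robot, y to its left, z up, the work surface at z = 0. Lengths are in mm, angles in rad, forces in N, time in s.
With the tool pointing down it reaches from about 300 to 1000 mm from the base axis. Payload 5.1 kg.
Tool frame: the origin (TCP) lies at the very end of the fingers, on their centre line; the grasp point (between the pads) lies 19 mm behind it; x points along the fingers, y is the direction in which the jaws open and shut, and the axes are right-handed (so a half turn about x gives the same grasp; the last joint's range is limited). The gripper opens to 95 mm and grips with 3 to 60 N. Pads are 20 mm wide; open, the fingers measure 119 mm over their backs; the gripper's body (75 mm by 180 mm) begins 59 mm behind the grasp point.
Start: joints at [1.139, 0.124, 1.65, -0, 1.367, -0.083], TCP at [222.171, 610.839, 214.656] pointing down, gripper open.
Joint ranges: [-2.61, 2.61], [-1.02, 2.33], [0.03, 2.71], [-1.35, 4.49], [0.32, 2.68], [-2.91, 2.91]. Speed limits (rad/s): [2.57, 2.57, 3.14, 3.14, 3.14, 3.14].

### API

Orientations are given as [roll, pitch, yaw] about the fixed x, y, z axes, in that order (R = Rz(yaw) Ry(pitch) Rx(roll)).
In Python, from cell import r, claw, solver, imaging, workorder gives the robot as it stands. Calls block until the motion is done:
- r.move_to(position, orientation): joint-space move of the TCP to a pose.
- r.movel(position, speed=150, orientation=None): straight line of the TCP; orientation=None keeps the orientation; speed is the mean speed in mm/s.
- r.move_j(angles): joint-space move.
- claw.open_jaws() and claw.clamp(squeeze=None): open the fingers fully, or close them until they stop; squeeze is the grip in N (None keeps the last).
- r.hold(seconds).
- solver.solve_ik(position, orientation): joint angles nearest the present ones, or None.
- r.observe(): the state.
- imaging.read_camera(name): name is "scene" or "top" or "wrist"; returns the picture (480x640x3 uint8, blue, green, red); there is no depth.
- imaging.camera_model(name): a dict with "vertical_fov" (degrees; the focal length in pixels is half the picture's height over the tangent of half this angle, whatever the lens; pixels are square), "cx", "cy" (the principal point, pixels), "origin" and "orientation" of the camera in the world; the wrist camera has in their place "mount" (4x4, takes a point from camera to tool coordinates, whose origin is the TCP and whose axes are the tool frame's). Camera axes: x right, y down, z forward; pixel columns grow to the right and rows downward; lengths in mm; the calibration is good to about 2 mm. The wrist camera is an equidistant fisheye: a pixel r from the principal point sees the ray r / f radians off the axis. A picture is of the moment at which its call begins: read the wrist's pose just before it. camera_model takes no time and is no camera call.
A pose or a line that the arm cannot do raises r.PlanningError and nothing moves.
- workorder.hand_in(): hands the job in, once; it reports no verdict.
Trained networks look in the newest picture that a camera, given by its name, has taken for a name from the list of things; names that differ only in an ending like _2 or _b are one class to them, and where a whole thing is asked for, a point or a joint stands for the part that bears it (a point fixed in the world has none). Each returns a list of dicts, best first, with "conf" (0 to 1); they miss things now and then, are a little off and sometimes report something else, mostly with a low value. They report only what shows in the picture. A call takes as long as a camera call. They do not tell look-alikes from the thing itself.
- imaging.spot_in(camera, query): "rect" ([left, top, width, height] in pixels, round what is visible of it).
- imaging.silhouettes(camera, query): "pixels" (480x640 bool, what is visible of it) and "rect" ([left, top, width, height] in pixels, round what is visible of it).
The state is a dict: "t": time; "joint_positions": joint angles; "qd": joint speeds; "joint_torque": joint torques, N m; "eef_pos": TCP position; "tcp_rot": TCP orientation; "contact_force": force on the tool from outside, world axes, zero at the start; "moment": the same for the moment, N m; "opening": opening from 0.0 (shut) to 1.0 (fully open).
Only numpy, scipy, OpenCV 4.12 (cv2) and the standard library are available. Lean on these libraries where they do the work, as an engineer would, in place of code of your own. Each camera call takes 0.05 s, during which the arm holds its last target. There are 200 camera calls.

## Working session

There is one attempt and no reset: what is moved stays moved. The work goes in short steps, each a Python script; the robot and the scene stay as the last script left them, time stands still between calls to the robot, and variables do not carry over. Pictures are saved under pics/ and viewed, about 8 in all and at most 12, crops included, and the job is handed in when it is done.

```bash
mkdir -p pics; ls
python3 - <<'E'
from cell import r, imaging
import cv2
s=r.observe(); print(s['t'],s['eef_pos'],s['tcp_rot'])
for c in("scene","top"):
    im=imaging.read_camera(c); cv2.imwrite(f'pics/{c}0.png',im)
    print(c,imaging.camera_model(c))
    for q in("jig","bracket","clip_bar","rivet_tin","coupling","nut"):
        print(q,[(np_['rect'],round(np_['conf'],2)) for np_ in imaging.spot_in(c,q)][:3])
print(imaging.camera_model("wrist"))
E
```

```text
pics
0.0 [221.92519233 610.26308334 213.40600365] [-1.63193209  1.56875141 -1.98073172]
scene {'vertical_fov': 43.00452646347175, 'cx': 323.81107426878094, 'cy': 236.17367757978727, 'origin': array([1383.47310826,  563.5600147 ,  809.12310033]), 'orientation': array([-2.21389256,  0.00730125,  2.15991072])}
jig [([227.7, 221.7, 164.6, 109.1], 0.86), ([270.2, 236.8, 12.8, 12.3], 0.36)]
bracket [([357.3, 259.4, 19.3, 18.3], 0.69), ([283.4, 239.2, 32.4, 22.7], 0.68), ([222.8, 205.1, 28.8, 22.6], 0.64)]
clip_bar [([154.1, 136.4, 87.4, 53.0], 0.7)]
rivet_tin [([359.3, 256.9, 16.4, 23.2], 0.53), ([265.7, 252.5, 84.9, 28.9], 0.38)]
coupling [([296.0, 292.1, 14.1, 21.7], 0.52), ([118.5, 186.9, 34.7, 71.0], 0.28)]
nut [([226.9, 220.5, 163.5, 109.2], 0.71), ([267.1, 236.8, 16.4, 13.2], 0.57)]
top {'vertical_fov': 50.80096199544954, 'cx': 326.58109406002103, 'cy': 239.87329596523304, 'origin': array([ 488.26775826,   -4.27529817, 1158.94671361]), 'orientation': array([-3.08646123,  0.00665566, -1.58751572])}
jig [([263.1, 147.4, 136.0, 132.5], 0.88), ([301.3, 182.0, 52.3, 57.9], 0.62)]
bracket [([348.9, 305.0, 28.8, 25.7], 0.97), ([326.9, 204.1, 28.3, 29.5], 0.96), ([420.8, 223.0, 28.2, 30.1], 0.68)]
clip_bar [([298.0, 183.9, 53.8, 58.0], 0.76)]
rivet_tin [([268.6, 224.1, 19.5, 17.6], 0.45), ([119.3, 279.2, 67.5, 66.9], 0.3)]
coupling [([292.3, 162.6, 16.4, 10.4], 0.44), ([329.4, 203.4, 26.8, 28.2], 0.15)]
nut [([366.4, 218.1, 10.3, 14.0], 0.65)]
{'vertical_fov': 65.70646984690485, 'cx': 311.1705094659374, 'cy': 231.96522323888507, 'mount': array([[ 1.12832253e-03, -2.34415799e-01,  9.72135772e-01,
        -1.70225120e+02],
       [ 9.99999147e-01,  9.04659930e-04, -9.42517512e-04,
         1.96520880e-01],
       [-6.58511284e-04,  9.72136006e-01,  2.34416620e-01,
        -6.58577528e+01],
       [ 0.00000000e+00,  0.00000000e+00,  0.00000000e+00,
         1.00000000e+00]])}
```

Run:
```python
import cv2
a=cv2.imread('pics/top0.png')[130:300,240:460]
cv2.imwrite('pics/topc.png',cv2.resize(a,(770,595),interpolation=cv2.INTER_CUBIC))
```

```text
(no output)
```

View pics/topc.png

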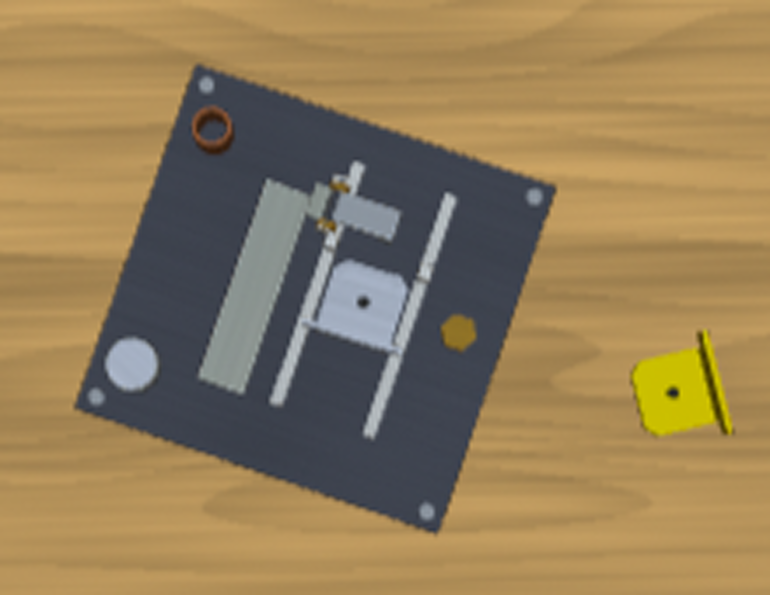

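View pics/scene0.png

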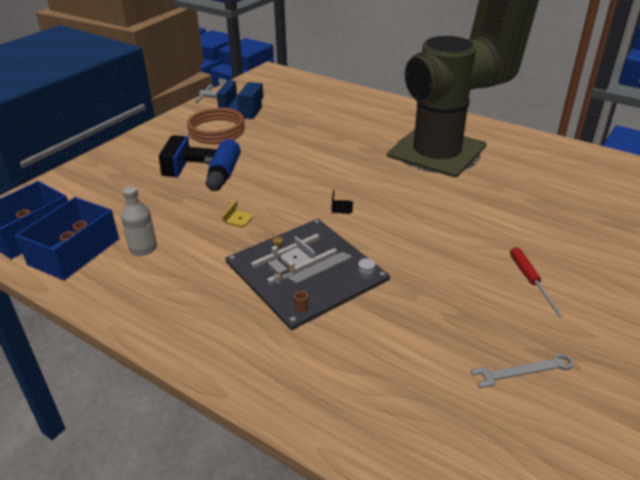

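The top view shows the silver bracket in the channel, with its lip toward the robot at crop (352,338). The bar is to its left at (255,285), and the clip nose is at (365,215). The yellow look-alike (680,385) and the black one stand off the jig. The tin, tube and nut are on the plate.

I'll fit the jig pose from the plate corners, then move above it for a close look.

```bash
cat > h.py <<'E'
import numpy as np, cv2, json
from scipy.spatial.transform import Rotation as Ro
from scipy.optimize import least_squares
from cell import r, claw, solver, imaging, workorder
def cam(name, s=None):
    m=imaging.camera_model(name); f=240/np.tan(np.radians(m['vertical_fov'])/2)
    if name=='wrist':
        T=np.eye(4); T[:3,:3]=Ro.from_euler('xyz',s['tcp_rot']).as_matrix(); T[:3,3]=s['eef_pos']; T=T@m['mount']
        return f,m['cx'],m['cy'],T[:3,:3],T[:3,3],True
    return f,m['cx'],m['cy'],Ro.from_euler('xyz',m['orientation']).as_matrix(),np.array(m['origin']),False
def proj(c,P):
    f,cx,cy,R,o,fe=c; v=(np.atleast_2d(P)-o)@R
    n=np.hypot(v[:,0],v[:,1]); k=f*np.arctan2(n,v[:,2])/n if fe else f/v[:,2]
    return np.c_[cx+k*v[:,0],cy+k*v[:,1]]
def back(c,uv,z):
    f,cx,cy,R,o,fe=c; d=(np.atleast_2d(uv)-[cx,cy])/f; n=np.linalg.norm(d,axis=1)+1e-12
    v=np.c_[d*(np.sin(n)/n)[:,None],np.cos(n)] if fe else np.c_[d,np.ones(len(d))]
    v=v@R.T; return o+v*((z-o[2])/v[:,2])[:,None]
def j2w(J,p):
    c,s=np.cos(J[2]),np.sin(J[2]); p=np.atleast_2d(p)
    return np.c_[J[0]+c*p[:,0]-s*p[:,1],J[1]+s*p[:,0]+c*p[:,1],p[:,2]]
def w2j(J,p):
    c,s=np.cos(J[2]),np.sin(J[2]); d=np.atleast_2d(p)-[J[0],J[1],0]
    return np.c_[c*d[:,0]+s*d[:,1],-s*d[:,0]+c*d[:,1],d[:,2]]
def fit(c,jp,uv,J0):
    q=least_squares(lambda J:(proj(c,j2w(J,jp))-uv).ravel(),J0,loss='soft_l1',x_scale=[1,1,.01]); return q.x,(proj(c,j2w(q.x,jp))-uv)
def orient(J,a,sg):   # jaw axis = jig y turned by -a (its +y finger ahead in x)
    y=sg*np.array([np.sin(a)*np.cos(J[2])-np.cos(a)*np.sin(J[2]),np.sin(a)*np.sin(J[2])+np.cos(a)*np.cos(J[2]),0])
    x=np.array([0,0,-1.]); return Ro.from_matrix(np.c_[x,y,np.cross(x,y)]).as_euler('xyz')
CORN=np.array([[120,125,14],[120,-125,14],[-120,-125,14],[-120,125,14.]])
E
python3 - <<'E'
from h import *
im=cv2.imread('pics/top0.png'); c=cam('top')
uv=np.array([[195,65],[555,187],[438,532],[76,408]])/3.5+[240,130]
# refine: edges of dark plate
b=cv2.createCLAHE; g=cv2.cvtColor(im,cv2.COLOR_BGR2GRAY)
uv=cv2.cornerSubPix(g,uv.astype(np.float32).reshape(-1,1,2),(3,3),(-1,-1),(3,50,.01)).reshape(-1,2)
J,res=fit(c,CORN,uv,[500,30,-.3]); print(J,res.round(2).tolist())
bl=np.array([[352,338]])/3.5+[240,130]; print('lip~',w2j(J,back(c,bl,40)))
print('hole',w2j(J,back(c,np.array([[363,302]])/3.5+[240,130],20)))
np.save('J.npy',J)
for sg in(1,-1):
    p=j2w(J,[-10,0,150])[0]
    print(sg,p,solver.solve_ik(p,orient(J,np.radians(22),sg)))
E
```

```text
[ 6.10031412e+02 -6.01573617e+00 -3.53355347e-01] [[-0.14, -0.38], [0.19, 0.07], [0.21, 0.11], [-0.27, 0.17]]
lip~ [[-20.85084846 -32.62726991  40.        ]]
hole [[  5.21332857 -31.5222336   20.        ]]
1 [600.64924304  -2.55525825 150.        ] [-0.09360896  0.06494979  1.824742    0.          1.25190086 -0.9270775 ]
-1 [600.64924304  -2.55525825 150.        ] [-9.36089583e-02  6.49497934e-02  1.82474200e+00 -4.44089210e-16
  1.25190086e+00  2.21451515e+00]<sys>:0: UserWarning: Gimbal lock detected. Setting third angle to zero since it is not possible to uniquely determine all angles.
```

The fit residuals are under 0.4 px. The bracket is at jig x≈5 and y≈-31, about 46 mm short of home, which is plausible. Next I'll move above the start pose, with the jaws yawed 22° so the lip finger lands inside the ear, and look from there.

```bash
python3 -W ignore - <<'E'
from h import *
J=np.load('J.npy'); a=np.radians(22)
r.move_to(j2w(J,[-25,0.5,130])[0],orient(J,a,1)); r.hold(.2)
s=r.observe(); im=imaging.read_camera('wrist'); c=cam('wrist',s)
print(s['t'],s['eef_pos'],s['opening'],s['contact_force'])
json.dump({k:np.asarray(s[k]).tolist() for k in('eef_pos','tcp_rot')},open('s1.json','w'))
cv2.imwrite('pics/w1raw.png',im)
pts=[[-76,22+0,34]]
for p in np.vstack([CORN,[[30,-57.5,40],[30,-2.5,40],[-75,-30,14],[-20,-64,42],[-20,4,42],[-76,38,34],[59,38,34]]]):
    u=proj(c,j2w(J,p))[0]; print(p,u.round(1)); cv2.drawMarker(im,tuple(int(v) for v in u.round()),(0,0,255),0,9,1)
cv2.imwrite('pics/w1.png',im)
E
```

```text
3.425 [586.81784073   3.6568264  130.08686255] 0.999251084671563 [-0.11701439 -0.555953   -0.27374605]
[120. 125.  14.] [491.5 320.1]
[ 120. -125.   14.] [248.  407.2]
[-120. -125.   14.] [129.7 180.6]
[-120.  125.   14.] [413.3  61. ]
[ 30.  -57.5  40. ] [268.7 325.6]
[30.  -2.5 40. ] [334.  302.4]
[-75. -30.  14.] [250.7 184.6]
[-20. -64.  42.] [233.5 274.1]
[-20.   4.  42.] [317.9 241.6]
[-76.  38.  34.] [333.  150.8]
[59. 38. 34.] [393.1 311.5]
```

View pics/w1.png

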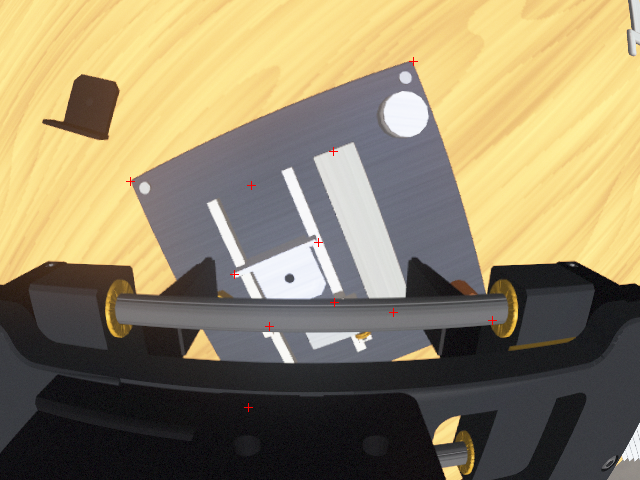

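The wrist view agrees with the model. The plate corners at (130,181) and (413,61) and the lip ends at (233,274) and (318,241) fall on the projected marks. The lip's rear face is therefore at x≈-20, clear of the finger. Now I'll press the bar.

```bash
python3 -W ignore - <<'E'
from h import *
J=np.load('J.npy')
for z,v in((45,120),(36,40),(32,30),(27.5,20)):
    r.movel(j2w(J,[-25,0.5,z])[0],v); s=r.observe()
    print(z,s['t'],w2j(J,s['eef_pos'])[0].round(1),s['contact_force'].round(2),s['moment'].round(2))
r.hold(.2); s=r.observe(); im=imaging.read_camera('wrist'); cv2.imwrite('pics/w2.png',im)
print(s['contact_force'].round(2),s['t'])
E
```

```text
45 4.3333 [-24.3   0.7  45.8] [ 0.74  0.41 -0.44] [-0.04  0.    0.01]
36 4.7083 [-24.5   0.6  36.5] [-0.   -1.22  1.44] [-0.05 -0.09 -0.04]
32 4.9917 [-24.7   0.7  32.2] [1.7  1.5  2.39] [ 0.14 -0.21 -0.02]
27.5 5.3667 [-24.7   0.7  27.6] [1.91 0.7  4.48] [ 0.22 -0.34 -0.04]
[2.28 0.95 3.17] 5.5667
```

View pics/w2.png

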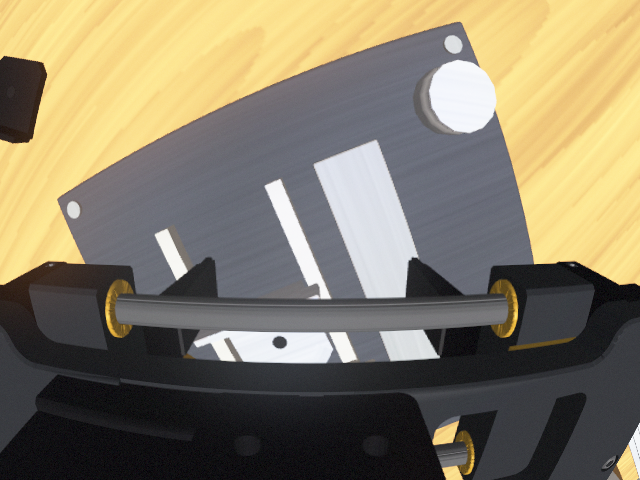

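Pressing force is about 3–4.5 N with the finger on the bar. The lip finger is behind the lip, which lies unmoved at (190..320, 340..288). Now I'll push.

```bash
python3 -W ignore - <<'E'
from h import *
J=np.load('J.npy'); c,s_=np.cos(J[2]),np.sin(J[2])
def st(tag):
    s=r.observe(); F=s['contact_force']
    fx=c*F[0]+s_*F[1]
    print(tag,round(s['t'],2),w2j(J,s['eef_pos'])[0].round(1),'Fx',round(fx,2),'Fy',round(-s_*F[0]+c*F[1],2),'Fz',round(F[2],2)); return fx
f0=st('start')
for x in(-15,-5,5,15,25): r.movel(j2w(J,[x,0.5,27.5])[0],30); st(x)
for x in np.arange(27,39.1,1):
    r.movel(j2w(J,[x,0.5,27.5])[0],20); r.hold(.1); fx=st(x)
    if fx<-9: break
im=imaging.read_camera('top'); cv2.imwrite('pics/top2.png',im)
cv2.imwrite('pics/top2c.png',cv2.resize(im[130:300,240:460],(770,595),interpolation=cv2.INTER_CUBIC))
s=r.observe(); w=imaging.read_camera('wrist'); cv2.imwrite('pics/w3.png',w)
E
```

```text
start 5.62 [-24.7   0.7  27.7] Fx 1.71 Fy 1.57 Fz 3.03
-15 6.1 [-15.    0.2  27.3] Fx -1.79 Fy -0.87 Fz 2.9
-5 6.58 [-4.4  0.5 27.6] Fx -0.39 Fy -1.37 Fz 3.34
5 7.07 [ 5.3  0.5 27.5] Fx -2.24 Fy -1.15 Fz 2.97
15 7.55 [15.6  0.6 27.6] Fx -0.65 Fy -0.28 Fz 3.08
25 8.03 [25.4  0.6 27.6] Fx -0.66 Fy 0.02 Fz 3.61
27.0 8.38 [26.8  0.5 27.5] Fx -3.13 Fy -0.53 Fz 3.94
28.0 8.73 [27.9  0.5 27.5] Fx -4.58 Fy -0.78 Fz 5.29
29.0 9.08 [29.2  0.5 27.5] Fx -2.88 Fy 0.08 Fz 3.12
30.0 9.43 [30.1  0.5 27.5] Fx -2.85 Fy -0.41 Fz 4.39
31.0 9.78 [31.1  0.5 27.5] Fx -3.09 Fy -0.75 Fz 3.54
32.0 10.13 [32.1  0.6 27.5] Fx -3.76 Fy -0.25 Fz 3.16
33.0 10.48 [33.1  0.6 27.5] Fx -4.33 Fy 0.91 Fz 3.8
34.0 10.83 [33.3  0.6 27.4] Fx -6.02 Fy 1.11 Fz 4.89
35.0 11.18 [33.5  0.6 27.3] Fx -7.88 Fy 0.45 Fz 6.35
36.0 11.53 [33.6  0.6 27.2] Fx -10.51 Fy -0.22 Fz 8.5
```

View pics/w3.png

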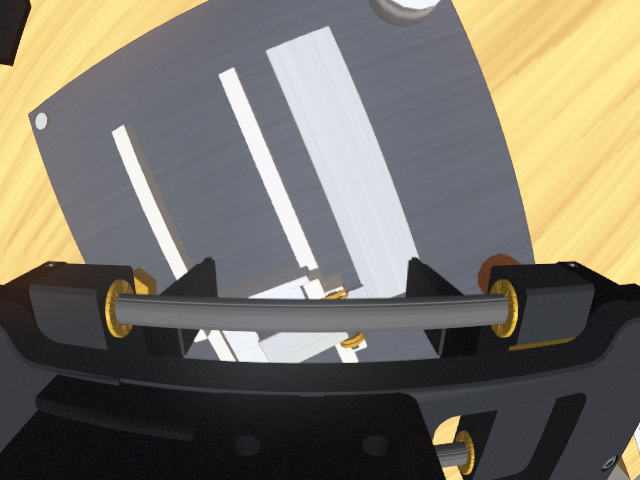

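The finger stops hard at x≈33.3, against an expected 34.5, and Fx climbs to −10 N while the bar is still held. I'll back the finger off the lip before lifting, so friction doesn't drag the bracket up, and check from above before letting go.

```bash
python3 -W ignore - <<'E'
from h import *
J=np.load('J.npy')
r.movel(j2w(J,[24,0.5,27.5])[0],30); r.hold(.2); s=r.observe(); print(s['t'],s['contact_force'].round(2))
s=r.observe(); w=imaging.read_camera('wrist'); c=cam('wrist',s)
for p in([26,-64,42],[26,4,42],[30,4,42],[30,-2.5,40]):
    u=proj(c,j2w(J,p))[0]; print(p,u.round(1)); cv2.drawMarker(w,tuple(int(v) for v in u.round()),(0,0,255),0,7,1)
cv2.imwrite('pics/w4.png',cv2.resize(w[180:380,140:440],(800,533),interpolation=cv2.INTER_CUBIC))
E
```

```text
12.3833 [ 2.38 -0.99  3.07]
[26, -64, 42] [192.2 337.2]
[26, 4, 42] [320.  292.6]
[30, 4, 42] [323.2 300. ]
[30, -2.5, 40] [310. 303.]
```

View pics/w4.png

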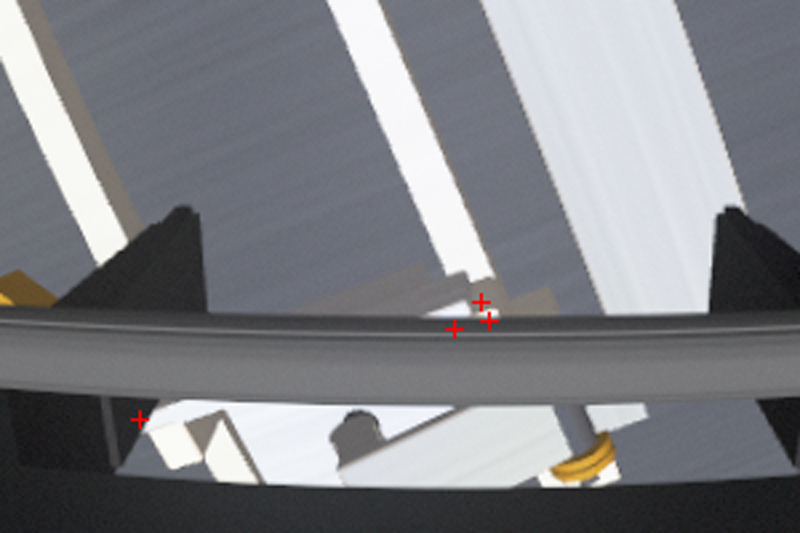

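The lip's ends at crop (150,425) and (480,300) match the home predictions, and the left ear is flush against its block. I'll let go straight up, then check.

```bash
python3 -W ignore - <<'E'
from h import *
J=np.load('J.npy')
r.movel(j2w(J,[24,0.5,48])[0],25); r.movel(j2w(J,[24,0.5,120])[0],100); r.movel(j2w(J,[-75,0.5,130])[0],150); r.hold(.2)
s=r.observe(); w=imaging.read_camera('wrist'); c=cam('wrist',s); print(s['t'],s['contact_force'].round(2))
for p in([26,-64,42],[26,4,42],[30,-57.5,40],[30,-2.5,40]):
    u=proj(c,j2w(J,p))[0]; print(p,u.round(1))
cv2.imwrite('pics/w5.png',cv2.resize(w[120:380,140:440],(692,600),interpolation=cv2.INTER_CUBIC))
E
```

```text
15.2833 [ 0.08 -0.58 -1.13]
[26, -64, 42] [284.8 373. ]
[26, 4, 42] [362.2 347. ]
[30, -57.5, 40] [294. 373.]
[30, -2.5, 40] [356.  352.2]
```

View pics/w5.png

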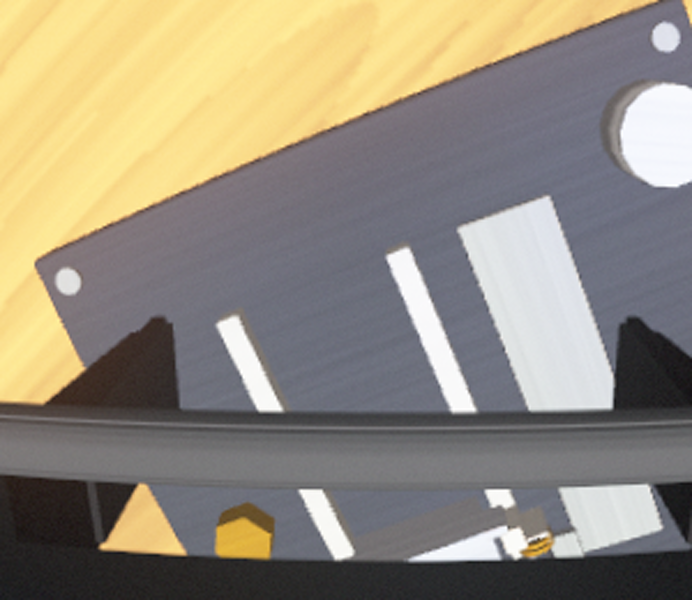

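The bracket is hidden behind the gripper here, so I'll look from further ahead.

```bash
python3 -W ignore - <<'E'
from h import *
J=np.load('J.npy')
r.movel(j2w(J,[75,0.5,150])[0],150); r.hold(.2)
s=r.observe(); w=imaging.read_camera('wrist'); c=cam('wrist',s); print(s['t'],s['contact_force'].round(2))
for p in([26,-64,42],[26,4,42],[30,-57.5,40],[30,-2.5,40]):
    u=proj(c,j2w(J,p))[0]; print(p,((u-[140,60])*3).round(0)); cv2.drawMarker(w,tuple(int(v) for v in u.round()),(0,0,255),0,3,1)
cv2.imwrite('pics/w6.png',cv2.resize(w[110:310,190:450],(780,600),interpolation=cv2.INTER_CUBIC))
E
```

```text
16.6917 [-0.88  0.92  0.21]
[26, -64, 42] [213. 433.]
[26, 4, 42] [455. 331.]
[30, -57.5, 40] [243. 436.]
[30, -2.5, 40] [437. 354.]
```

View pics/w6.png

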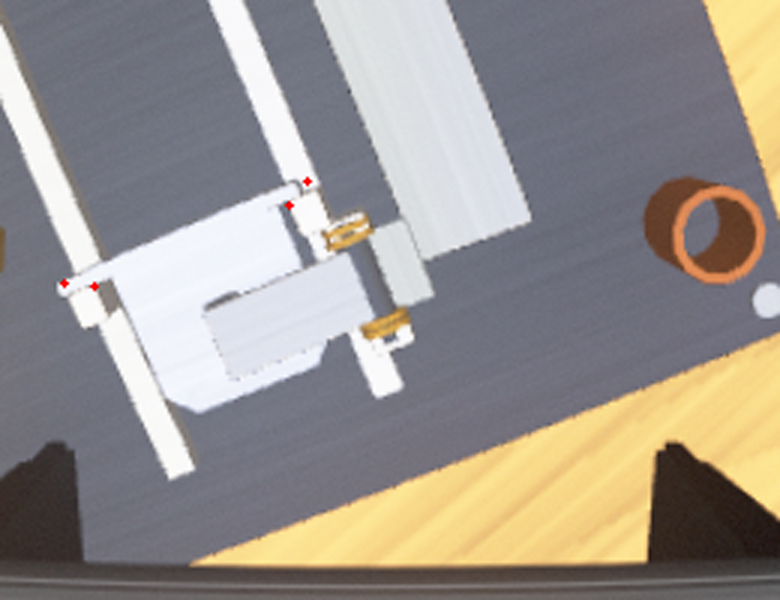

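The bracket is home: its lip lies along the predicted line from crop (64,284) to (307,182), against both blocks. The nose rests on its leaf at (280,320) and the bar is up again. Handing in.

```bash
python3 -c "
from cell import workorder,r
print(workorder.hand_in(), r.observe()['t'])"
```

```text
the job is handed in; nothing more can be done
the job is handed in; nothing more can be done
```

The bracket is home against both stops with the clip down on its leaf, and I handed the job in at about 17 s of the 32 s. Handing in reports no verdict.

**What I did:** I yawed the open gripper 22° so one fingertip sat on the thumb bar and the other sat behind the bracket's lip. I pressed the bar with about 3–4.5 N, aiming for a clip angle of about 0.25 rad. Still holding it, I pushed the bracket until the finger stopped hard with about 10 N of push. I then backed the finger off the lip with the bar still held, and let go straight up.

**Last checks:**
- **Position:** in the final close wrist picture the lip is within about 1–2 mm of the predicted home line. The push stopped 1.2 mm before the expected point, which is within calibration.
- **Clip:** the nose lies on the leaf and the bar is up again.
- **Bystanders:** the copper tube, the nut and the tin look untouched where my later pictures show them. I did not look again at the things on the table.
- **Robot:** it is clear of everything, with wrist force at noise level.
- **Not measured:** I could not read the clip angle or the force of the clip on the bracket directly. I judged them from the pictures and the pressing force.

The first picture after release did not show the bracket because the gripper hid it, so I looked again from further ahead. No check failed or disagreed.

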